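Clear the offcuts off the balcony bench

ROBOT

A 7-joint arm with a two-finger parallel gripper is mounted at the origin on the work surface. World frame = base frame: x ahead of the robot, y to its left, z up, the work surface at z = 0. Lengths are in m, angles in rad, forces in N, time in s.
With the tool pointing down it reaches from about 0.425 to 0.825 m from the base axis. Payload 3.6 kg.
Tool frame: the origin (TCP) lies between the finger pads; the fingertips stand 14 mm ahead of it and the grasp point (between the pads) lies 5 mm behind it; z points along the fingers, y is the direction in which the jaws open and shut (so a half turn about z gives the same grasp; the last joint's range is limited). The gripper opens to 85 mm and grips with 20 to 120 N. Pads are 22 mm wide; open, the fingers measure 114 mm over their backs; the gripper's body (76 mm by 85 mm) begins 54 mm behind the grasp point. The pads swing forward as they close: fully open they stand 13 mm farther back than shut.
Start: joints at [-1.141, 0.615, -0.013, 1.423, 0.008, 1.103, -0.04], TCP at [0.287, 0.583, 0.245] pointing down, gripper open.
Joint ranges: [-3.12, 3.12], [-0.3, 2.06], [-1.34, 1.32], [0.26, 2.42], [-1.36, 4.5], [0.01, 1.98], [-2.84, 2.84]. Speed limits (rad/s): [2.79, 2.79, 3.14, 3.14, 3.14, 3.14, 3.14].

INTERFACE

Orientations are given as a rotation vector (axis times angle).
In Python, from cell import read_state, read_camera, calibration, hand_in, search_frame, silhouettes, landmark_of gives the robot as it stands.
- The arm moves only by the shell command python3 -m creep 'ROWS' [FORCE]. ROWS is JSON, a list of rows, each a list of 3 entries, a list of its own where there are three numbers: the shift along the tool's x, y, z in m, then the turn, a rotation vector about the tool's x, y, z in rad, then the gripper's target within -1 to 1 (shut at 1, half-way at 0, fully open at -1). In form: [[[dx, dy, dz], [ax, ay, az], hand], ...]. A call has 1 to 20 rows; each row shifts and turns the commanded pose from where the row before left it, along the tool's axes as they then stand; what a row does not reach is not made up. A row lasts 1/12 s, in which the tool goes at most 41.7 mm and 7.16 degrees, less where a joint would pass 70% of its speed; a pose out of reach is approached as far as the arm can. A call is refused whole if a number of a shift passes 0.0417 or a number of a turn 0.125, either way. A call with a gripper value outside its range is refused whole. The fingers move at their own pace and stop on an object; FORCE is the grip in N (left out, the last holds). Time passes only in rows, so rows that do not move let the fingers close. It gives the time, the measured TCP pose, the force and the opening at its end, in the units of the state.
- read_state(): the state, without advancing time (a new reading comes with each control period).
- read_camera(name): name is "scene" or "top" or "wrist"; returns (picture, depth): 480x640x3 uint8, blue, green, red; 480x640 float32, m along the optical axis (not along the pixel's ray), 0 where there is no reading.
- calibration(name): a dict with "fx", "fy", "cx", "cy" (pixels), "origin" and "attitude" of the camera in the world. Camera axes: x right, y down, z forward; pixel columns grow to the right and rows downward; lengths in m; the calibration is good to about 2 mm. A picture is of the moment at which its call begins: read the wrist's pose just before it. calibration takes no time and is no camera call; for the wrist camera it gives the pose at the moment of the call.
- hand_in(): hands the job in, once; it reports no verdict.
Trained networks look in the newest picture that a camera, given by its name, has taken for a name from the list of things; names that differ only in an ending like _2 or _b are one class to them, and where a whole thing is asked for, a point or a joint stands for the part that bears it (a point fixed in the world has none). Each returns a list of dicts, best first, with "p" (0 to 1); they miss things now and then, are a little off and sometimes report something else, mostly with a low value. They report only what shows in the picture. A call takes as long as a camera call.
- search_frame(camera, query): "pixel" ([column, row] in pixels, amid what is visible of it).
- silhouettes(camera, query): "pixels" (480x640 bool, what is visible of it) and "pixel" ([column, row] in pixels, amid what is visible of it).
- landmark_of(camera, query): "pixel" ([column, row] in pixels: a listed point, or the origin of a listed thing).
The state is a dict: "time_s": time; "joint_positions": joint angles; "dq": joint speeds; "effort": joint torques, N m; "position": TCP position; "eef_rot": TCP orientation; "ft_force": force on the tool from outside, world axes, zero at the start; "torque": the same for the moment, N m; "finger_gap": opening from 0.0 (shut) to 1.0 (fully open).
Only numpy, scipy, OpenCV 4.12 (cv2) and the standard library are available. Lean on these libraries where they do the work, as an engineer would, in place of code of your own. Each camera call takes 0.05 s, during which the arm holds its last target.

TASK

Clear the three pieces of scrap wood (the pine plank piece, the L-shaped plywood piece and the brown chunk) off the bench into the grey bin, so that nothing sticks up over its rim. The steel punch that was left lying on the plank piece is no scrap: lay it flat in the blue tray, and do not let it touch the bench on the way. Leave the drill, bit case, glue bottle, bowl and dark drilling block where they are.

Things in the scene. Friction and masses are not known exactly. Their poses are not given: they have to be found in the camera images.
- plank_mid (a point): centre of the plank piece: pale pine board 160 (its x) x 45 (y) x 22 (z) mm lying flat on the bench, 0.06 to 0.12 kg; z up, x along its length. The punch lies on top of it at the start
- plank_end1 (a point): centre of the plank piece's +x end face (80 mm from its centre)
- plank_end2 (a point): centre of the plank piece's -x end face
- ell_mid (a point): centre of the long leg of the L-shaped plywood piece, which lies flat, 30 mm thick, 0.07 to 0.14 kg: long leg 110 (x) x 40 (y) mm centred here; a short leg at its +x end (x from 20 to 55 mm) runs on to +y (y from 20 to 50 mm)
- ell_end1 (a point): centre of the L piece's long leg's +x end face (55 mm from ell_mid)
- ell_end2 (a point): centre of its -x end face
- chunk_mid (a point): centre of the chunk: mid-brown wooden beam end 90 (x) x 55 (y) x 45 (z) mm, lying flat on the bench, 0.08 to 0.15 kg
- punch_mid (a point): middle of the steel punch, 120 mm long along its x: a 14 x 14 mm square shank with a red band from x = -60 to +28 mm, then a tapered dark tip to x = +60 mm; 0.17 kg. At the start it lies level on the plank piece, at any angle up to about 35 degrees to it, its middle 29 mm above the bench
- bin: grey open bin, fixed, outside 240 (x) x 180 (y) x 110 (z) mm, walls and floor 5 mm; origin at the centre of its underside, z up. It stands either left or right, the blue tray on the other side
- tray: blue open tool tray, fixed, outside 200 (x) x 120 (y) x 35 (z) mm, walls and floor 5 mm; origin at the centre of its underside
- bench: the teal plastic bench, its top at z = 0; fixed equipment stands only at its far edge (x over 0.8 m) and its sides (y beyond 0.6 m either way), up to 0.21 m high. The punch must not touch the bench
- glue_mid (a point): middle of the loose white glue bottle with an orange cap, standing, diameter 56 mm, 150 mm high; leave in place
- bowl_mid (a point): middle of the loose aluminium bowl, rim diameter 100 mm, 45 mm high, empty; leave in place
- block_mid (a point): middle of the loose dark hardwood drilling block with a yellow band round it and four black holes in its top, 90 (x) x 50 (y) x 55 (z) mm; not scrap, leave in place
- drill_mid (a point): middle of the loose cordless drill lying on its side, about 155 (x) x 185 (y) mm, 60 mm high; leave in place
- bitcase_mid (a point): middle of the loose black bit case, shut, 110 (x) x 170 (y) x 45 (z) mm; leave in place

How it is judged:
At the end, for the whole second after the job is handed in: Scrap in the bin: centres and the plank's and L's ends inside the walls and below the 110 mm rim, chunk's centre below 95 mm; punch flat in the tray, its middle at most 22 mm above the tray's underside; drill, bit case, bottle, bowl and block within 25 mm of their starts (x of punch_mid in the frame of tray between -0.095 and 0.095 m and y of punch_mid in the frame of tray between -0.055 and 0.055 m and z of punch_mid in the frame of tray below 0.022 m and x of plank_mid in the frame of bin between -0.115 and 0.115 m and y of plank_mid in the frame of bin between -0.085 and 0.085 m and z of each of plank_mid, plank_end1, plank_end2, ell_mid, ell_end1, ell_end2 in the frame of bin below 0.11 m and x of plank_end1 in the frame of bin between -0.115 and 0.115 m and y of plank_end1 in the frame of bin between -0.085 and 0.085 m and x of plank_end2 in the frame of bin between -0.115 and 0.115 m and y of plank_end2 in the frame of bin between -0.085 and 0.085 m and x of ell_mid in the frame of bin between -0.115 and 0.115 m and y of ell_mid in the frame of bin between -0.085 and 0.085 m and x of ell_end1 in the frame of bin between -0.115 and 0.115 m and y of ell_end1 in the frame of bin between -0.085 and 0.085 m and x of ell_end2 in the frame of bin between -0.115 and 0.115 m and y of ell_end2 in the frame of bin between -0.085 and 0.085 m and x of chunk_mid in the frame of bin between -0.115 and 0.115 m and y of chunk_mid in the frame of bin between -0.085 and 0.085 m and z of chunk_mid in the frame of bin below 0.095 m and distance of each of glue_mid, bowl_mid, block_mid, drill_mid, bitcase_mid from where it was at the start of the episode below 0.025 m); the robot touches nothing.
It fails at once if the punch touches the bench (contact force between punch and bench above 0.5 N).
It fails at once if drill, bit case, glue bottle, bowl or drilling block is shifted or tipped by more than 25 mm (distance of any of glue_mid, bowl_mid, block_mid, drill_mid, bitcase_mid from where it was at the start of the episode above 0.025 m).
It also fails if it takes over 72 s, if anything falls off the work surface, if the arm or the gripper's body presses on something with over 40 N, if the wrist force passes 120 N, or if a joint passes its speed limit or range.

## Working session

There is one attempt and no reset: what is moved stays moved. The work goes in short steps, Python scripts to look and compute and a shell command to move; the robot and the scene stay as the last step left them, time stands still between calls to the robot, and variables do not carry over. Pictures are saved under pics/ and viewed, and the job is handed in when it is done.

```bash
ls; mkdir -p pics; python3 - <<'E'
from cell import *
import cv2
s=read_state();print({k:s[k] for k in('time_s','position','eef_rot','finger_gap','joint_positions')})
for n in('scene','top'):
    p,d=read_camera(n);cv2.imwrite(f'pics/{n}0.png',p);print(n,calibration(n))
E
```

```text
pics
{'time_s': 0.0, 'position': array([0.28636268, 0.58268942, 0.24409478]), 'eef_rot': array([-0.71108016, -3.05947759,  0.00405961]), 'finger_gap': 0.9981306075474908, 'joint_positions': array([-1.14049518,  0.6159599 , -0.01261755,  1.42494992,  0.00809559,
        1.10337882, -0.04039364])}
scene {'fx': 444.99654222362625, 'fy': 444.99654222362625, 'cx': 318.70174908238585, 'cy': 244.62783681375117, 'origin': array([1.47693167, 0.3381731 , 0.69541457]), 'attitude': array([-1.3292804 , -1.93058878,  1.05153745])}
top {'fx': 592.1997223042794, 'fy': 592.1997223042794, 'cx': 317.31574913891166, 'cy': 245.68220572077064, 'origin': array([0.50220617, 0.00775081, 1.27298693]), 'attitude': array([-2.1885198 ,  2.2057413 , -0.07436599])}
```

View pics/scene0.png

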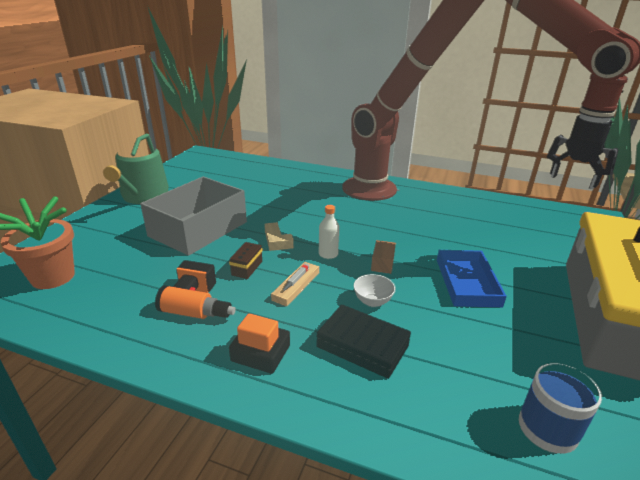

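View pics/top0.png

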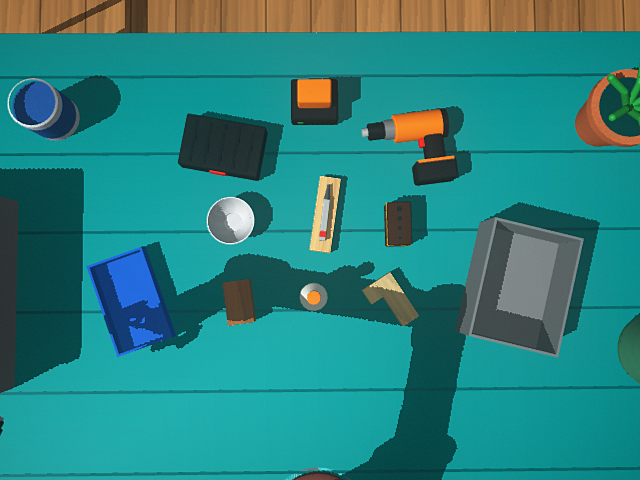

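The top view, with +x up and +y left, shows the tray at about (130,300), the bin at (525,285), the plank with the punch at (325,213), the L at (390,298), the chunk at (238,301), the bottle at (313,297), the bowl at (231,220) and the block at (398,223). Next I'll measure poses.

```bash
cat > h.py <<'E'
from cell import *
import numpy as np, cv2
from scipy.spatial.transform import Rotation as R
def cloud(n):
    p,d=read_camera(n);c=calibration(n)
    v,u=np.mgrid[0:480,0:640]
    P=np.stack([(u-c['cx'])/c['fx']*d,(v-c['cy'])/c['fy']*d,d],-1)
    return p,d,P@R.from_rotvec(c['attitude']).as_matrix().T+c['origin']
def rect(pts):
    (cx,cy),(w,h),a=cv2.minAreaRect((pts[:,:2]*1000).astype(np.float32))
    if w<h: w,h,a=h,w,a+90
    return np.round([cx,cy,w,h,(a+90)%180-90],1)
E
python3 - <<'E'
from h import *
p,d,W=cloud('top')
np.save('W0.npy',W)
for q in['plank_mid','ell_mid','chunk_mid','punch_mid','bin','tray','glue_mid','bowl_mid','block_mid','drill_mid','bitcase_mid']:
    r=silhouettes('top',q)
    if not r: print(q,'none');continue
    m=cv2.erode(r[0]['pixels'].astype(np.uint8),np.ones((2,2)))>0
    pts=W[m&(d>0)]
    zt=np.percentile(pts[:,2],90)
    top=pts[abs(pts[:,2]-zt)<.006]
    l=landmark_of('top',q)
    print(q,round(r[0]['p'],2),'px',np.round(r[0]['pixel']),'ztop',zt.round(4),'top rect(mm: cx cy L W ang)',rect(top),'lm',[ (np.round(x['pixel']),round(x['p'],2)) for x in l[:1]])
for q in['plank_end1','ell_end1','ell_end2']:
    print(q,[(np.round(x['pixel']),round(x['p'],2)) for x in landmark_of('top',q)[:2]])
m=silhouettes('top','punch_mid')[0]['pixels']
pts=W[m]; print('punch all',rect(pts),np.percentile(pts[:,2],[5,50,95]))
E
```

```text
plank_mid 0.72 px [318. 214.] ztop 0.0247 top rect(mm: cx cy L W ang) [641.  -22.7 157.6  42.7  -8.7] lm [(array([322., 211.]), 0.7)]
ell_mid 0.58 px [390. 296.] ztop 0.0325 top rect(mm: cx cy L W ang) [ 453.1 -158.4  109.4   70.    33.3] lm [(array([395., 299.]), 0.74)]
chunk_mid 0.89 px [241. 302.] ztop 0.0474 top rect(mm: cx cy L W ang) [457.6 158.4  87.3  53.    7.3] lm [(array([242., 299.]), 0.97)]
punch_mid 0.88 px [324. 218.] ztop 0.0388 top rect(mm: cx cy L W ang) [643.5 -22.9 117.   11.5  -7. ] lm [(array([323., 212.]), 0.57)]
bin 0.64 px [522. 284.] ztop 0.1037 top rect(mm: cx cy L W ang) [ 486.3 -414.7  240.6  183.1  -14.2] lm [(array([510., 285.]), 0.73)]
tray 0.61 px [132. 300.] ztop 0.0299 top rect(mm: cx cy L W ang) [460.3 385.2 197.2 120.8  19.8] lm [(array([131., 300.]), 0.58)]
glue_mid 0.75 px [314. 296.] ztop 0.1501 top rect(mm: cx cy L W ang) [468.8   4.1  24.6  24.5  89.8] lm [(array([314., 297.]), 0.6)]
bowl_mid 0.56 px [230. 218.] ztop 0.0418 top rect(mm: cx cy L W ang) [627.6 174.9  97.4  94.7  28.1] lm [(array([233., 221.]), 0.84)]
block_mid 0.57 px [398. 224.] ztop 0.0576 top rect(mm: cx cy L W ang) [ 6.171e+02 -1.745e+02  8.570e+01  5.000e+01 -4.000e-01] lm [(array([400., 224.]), 0.86)]
drill_mid 0.95 px [424. 137.] ztop 0.0609 top rect(mm: cx cy L W ang) [ 776.1 -221.8  147.1  132.3    9.3] lm [(array([406., 148.]), 0.58)]
bitcase_mid 0.6 px [229. 218.] ztop 0.0416 top rect(mm: cx cy L W ang) [627.  174.4  96.7  94.7  89.6] lm [(array([222., 147.]), 0.56)]
plank_end1 [(array([328., 176.]), 0.97), (array([320., 252.]), 0.74)]
ell_end1 [(array([409., 321.]), 0.74), (array([381., 278.]), 0.56)]
ell_end2 [(array([409., 321.]), 0.74), (array([381., 278.]), 0.56)]
punch all [602.2 -15.8 204.8  16.   -8.8] [0.02937384 0.03485779 0.03970083]
```

```bash
python3 - <<'E'
import cv2
p=cv2.imread('pics/top0.png');cv2.imwrite('pics/crop.png',cv2.resize(p[160:340,210:430],None,fx=3.3,fy=3.3,interpolation=cv2.INTER_CUBIC))
E
```

```text
(no output)
```

View pics/crop.png

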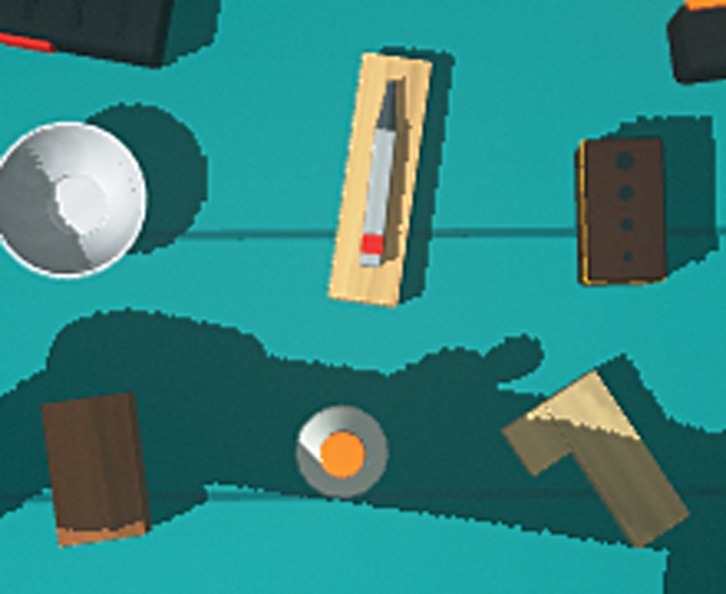

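```bash
cat >> h.py <<'E'
def plan(x,y,z,yaw_jaw_deg):
    """turn-first plan: tool z down, tool y along yaw (mod 180)"""
    s=read_state();p=np.array(s['position']);Rc=R.from_rotvec(s['eef_rot']).as_matrix()
    best=None
    for k in(0,180):
        a=np.radians(yaw_jaw_deg+k);yy=np.array([np.cos(a),np.sin(a),0]);zz=np.array([0,0,-1.]);Rt=np.stack([np.cross(yy,zz),yy,zz],1)
        t=R.from_matrix(Rc.T@Rt).as_rotvec()
        if best is None or abs(s['joint_positions'][6]+t[2])<abs(s['joint_positions'][6]+best[0][2]): best=(t,Rt)
    t,Rt=best;D=np.array([x,y,z])-p
    print('t',round(s['time_s'],2),'pos',p.round(4),'gap',round(s['finger_gap'],3),'F',np.round(s['ft_force'],1),'q7',round(s['joint_positions'][6],2))
    print('turn',t.round(3),'shift if turned first',(Rt.T@D).round(4),'| shift in present axes',(Rc.T@D).round(4),'rows',np.linalg.norm(D)/.0417)
    print('tool axes x',Rc[:,0].round(3),'y',Rc[:,1].round(3),'z',Rc[:,2].round(3))
E
python3 - <<'E'
from h import *
plan(.6435,-.0229,.16,82.5)
E
```

```text
t 1.45 pos [0.2867 0.5833 0.2453] gap 0.998 F [-0.4  0.2  0.3] q7 -0.04
turn [-0.    -0.    -0.326] shift if turned first [-0.4329 -0.5544  0.0853] | shift in present axes [-0.5876 -0.3867  0.0853] rows 16.992422049975318
tool axes x [-0.897  0.441  0.   ] y [ 0.441  0.897 -0.   ] z [-0. -0. -1.]
```

```bash
python3 -m creep '[[[0,0,0],[0,0,-0.109],-1],[[0,0,0],[0,0,-0.109],-1],[[0,0,0],[0,0,-0.108],-1],[[-0.024,-0.031,0.005],[0,0,0],-1],[[-0.024,-0.031,0.005],[0,0,0],-1],[[-0.024,-0.031,0.005],[0,0,0],-1],[[-0.024,-0.031,0.005],[0,0,0],-1],[[-0.024,-0.031,0.005],[0,0,0],-1],[[-0.024,-0.031,0.005],[0,0,0],-1],[[-0.024,-0.031,0.005],[0,0,0],-1],[[-0.024,-0.031,0.005],[0,0,0],-1],[[-0.024,-0.031,0.005],[0,0,0],-1],[[-0.024,-0.031,0.005],[0,0,0],-1],[[-0.024,-0.031,0.005],[0,0,0],-1],[[-0.024,-0.031,0.005],[0,0,0],-1],[[-0.024,-0.031,0.005],[0,0,0],-1],[[-0.024,-0.031,0.005],[0,0,0],-1],[[-0.024,-0.031,0.005],[0,0,0],-1],[[-0.024,-0.031,0.005],[0,0,0],-1],[[-0.024,-0.031,0.005],[0,0,0],-1]]'
python3 - <<'E'
from h import *
plan(.6435,-.0229,.16,82.5)
p,d,W=cloud('wrist');cv2.imwrite('pics/w1.png',p);print(calibration('wrist'))
m=silhouettes('wrist','punch_mid')
for r in m[:1]:
    pts=W[r['pixels']&(d>0)];print(r['p'],np.percentile(pts[:,2],[5,50,95]));t=pts[(pts[:,2]>.031)&(pts[:,2]<.045)];print(rect(t))
for r in silhouettes('wrist','plank_mid')[:1]:
    pts=W[r['pixels']&(d>0)];print(r['p'],rect(pts),np.percentile(pts[:,2],[5,50,95]))
print(landmark_of('wrist','punch_mid'))
E
```

```text
time_s: 3.12
position: [0.6234, 0.0057, 0.1603]
eef_rot: [0.206, 3.134, 0.0]
ft_force: [1.2, -0.1, -0.7]
finger_gap: 1.0
t 3.12 pos [0.6234 0.0057 0.1603] gap 1.0 F [ 1.2 -0.1 -0.7] q7 1.33
turn [ 0.  0. -0.] shift if turned first [-0.0237 -0.0258  0.0003] | shift in present axes [-0.0237 -0.0258  0.0003] rows 0.8393889021683864
tool axes x [-0.991  0.131 -0.   ] y [0.131 0.991 0.   ] z [ 0.  0. -1.]
{'fx': 374.69655989964144, 'fy': 374.69655989964144, 'cx': 325.32188864380674, 'cy': 234.15115772327772, 'origin': array([0.54556762, 0.00678898, 0.28762889]), 'attitude': array([2.16971589, 1.87988168, 0.30228474])}
0.96 [0.0305556  0.0353422  0.03660626]
[650.3 -34.8 120.4  14.1  -8.1]
0.81 [649.1 -37.  163.2  49.   -9.4] [0.02026922 0.02161648 0.02281316]
[{'pixel': [296.8, 258.4], 'p': 0.88}]
```

View pics/w1.png

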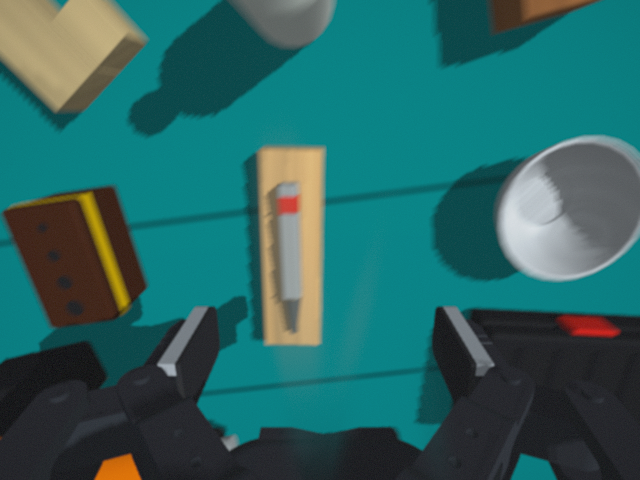

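The wrist and top views disagree by about 13 mm, and the arm may still have been settling when I took the picture. I'll move over it, let it settle and measure again.

```bash
python3 -m creep '[[[-0.013,-0.016,0],[0,0,0],-1],[[0,0,0],[0,0,0],-1],[[0,0,0],[0,0,0],-1],[[0,0,0],[0,0,0],-1]]'
cat >> h.py <<'E'
def meas(cam,q,zlo,zhi,name=None):
    c0=calibration(cam)
    p,d=read_camera(cam);v,u=np.mgrid[0:480,0:640]
    P=np.stack([(u-c0['cx'])/c0['fx']*d,(v-c0['cy'])/c0['fy']*d,d],-1)
    W=P@R.from_rotvec(c0['attitude']).as_matrix().T+c0['origin']
    if name: cv2.imwrite(name,p)
    r=silhouettes(cam,q)
    if not r: print(q,'none');return
    pts=W[(cv2.erode(r[0]['pixels'].astype(np.uint8),np.ones((2,2)))>0)&(d>0)]
    t=pts[(pts[:,2]>zlo)&(pts[:,2]<zhi)]
    print(cam,q,round(r[0]['p'],2),'z',np.percentile(pts[:,2],[5,50,95]).round(4),len(t),rect(t) if len(t) else '')
E
python3 - <<'E'
from h import *
plan(.6435,-.0229,.16,82.5)
meas('wrist','punch_mid',.031,.045,'pics/w2.png')
meas('wrist','plank_mid',.015,.03)
meas('top','punch_mid',.031,.045,'pics/t2.png')
meas('top','plank_mid',.015,.03)
meas('scene','punch_mid',.031,.045)
meas('scene','plank_mid',.015,.03)
plan(.6435,-.0229,.16,82.5)
E
```

```text
time_s: 3.65
position: [0.6326, -0.0078, 0.1604]
eef_rot: [-0.202, -3.134, -0.002]
ft_force: [0.4, 1.2, 0.7]
finger_gap: 0.998
t 3.65 pos [ 0.6326 -0.0078  0.1604] gap 0.998 F [0.4 1.2 0.7] q7 1.36
turn [ 0.001 -0.001  0.002] shift if turned first [-0.0128 -0.0135  0.0004] | shift in present axes [-0.0127 -0.0135  0.0004] rows 0.44578929101712167
tool axes x [-0.992  0.128  0.001] y [0.128 0.992 0.001] z [-0.001  0.001 -1.   ]
wrist punch_mid 0.95 z [0.0327 0.0363 0.0376] 2458 [646.3 -20.6 119.3  13.3  -7. ]
wrist plank_mid 0.8 z [0.0214 0.0225 0.0236] 8638 [644.5 -20.7 160.2  44.4  -8.7]
punch_mid none
plank_mid none
scene punch_mid 0.58 z [0.0256 0.035  0.038 ] 116 [641.7 -18.1 100.7  12.6  -6.4]
scene plank_mid 0.94 z [0.0056 0.0212 0.0243] 416 [646.7 -18.  160.8  42.4  -9.4]
t 4.25 pos [ 0.6333 -0.01    0.1603] gap 1.004 F [-0.4  0.2  0.4] q7 1.36
turn [-0. -0.  0.] shift if turned first [-0.0118 -0.0115  0.0003] | shift in present axes [-0.0118 -0.0115  0.0003] rows 0.3959215371012943
tool axes x [-0.991  0.13   0.   ] y [ 0.13   0.991 -0.   ] z [-0. -0. -1.]
```

View pics/w2.png

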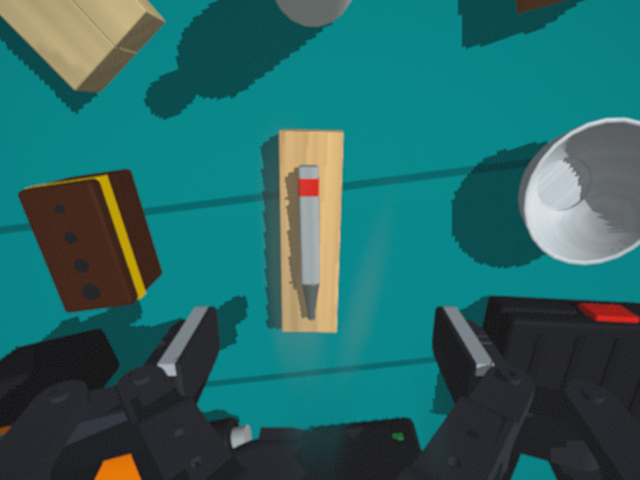

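```bash
python3 -m creep '[[[-0.008,-0.01,0.02],[0,0,0],0],[[0,0,0.035],[0,0,0],0],[[0,0,0.03],[0,0,0],0],[[0,0,0.01],[0,0,0],0.2],[[0,0,0],[0,0,0],0.2],[[0,0,0],[0,0,0],0.2],[[0,0,0],[0,0,0],0.2]]' 40
python3 - <<'E'
from h import *
meas('wrist','punch_mid',.031,.045,'pics/w3.png')
plan(.640,-.021,.0385,83)
E
```

```text
time_s: 4.83
position: [0.6416, -0.0207, 0.0673]
eef_rot: [0.205, 3.131, 0.001]
ft_force: [0.5, 0.8, 0.5]
finger_gap: 0.403
wrist punch_mid 0.88 z [0.0331 0.0363 0.0375] 5666 [646.5 -20.8 120.1  13.5  -7. ]
t 4.93 pos [ 0.6415 -0.0208  0.0676] gap 0.398 F [1.6 0.5 0.5] q7 1.37
turn [ 0.001  0.004 -0.009] shift if turned first [ 0.0014 -0.0004  0.0291] | shift in present axes [ 0.0016 -0.0004  0.0291] rows 0.6977805880990925
tool axes x [-0.991  0.13  -0.004] y [0.13  0.991 0.001] z [ 0.004 -0.    -1.   ]
```

View pics/w3.png

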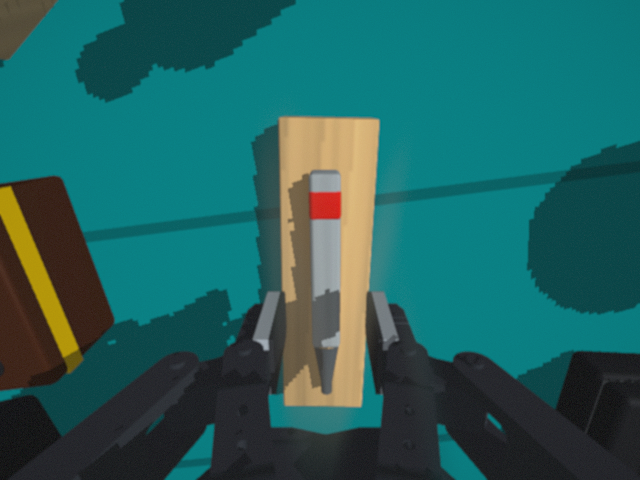

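```bash
python3 -m creep '[[[0.003,0,0.015],[0,0,-0.008],0.2],[[0,0,0.013],[0,0,0],0.2],[[0,0,0],[0,0,0],0.2],[[0,0,0],[0,0,0],0.2]]' 40
python3 - <<'E'
from h import *
meas('wrist','punch_mid',.031,.045,'pics/w4.png')
plan(.640,-.021,.0385,83)
E
```

```text
time_s: 5.27
position: [0.6366, -0.0205, 0.037]
eef_rot: [-0.193, -3.134, 0.0]
ft_force: [-0.0, 0.1, -0.2]
finger_gap: 0.401
wrist punch_mid 0.56 z [0.0338 0.0364 0.0374] 7390 [641.  -20.  109.5  14.   -6.8]
t 5.37 pos [ 0.6375 -0.0205  0.0379] gap 0.401 F [0.9 0.4 0.4] q7 1.37
turn [ 0.     0.001 -0.001] shift if turned first [-0.0025 -0.0002 -0.0006] | shift in present axes [-0.0025 -0.0002 -0.0006] rows 0.06285840979681069
tool axes x [-0.992  0.123 -0.001] y [0.123 0.992 0.   ] z [ 0.001 -0.    -1.   ]
```

View pics/w4.png

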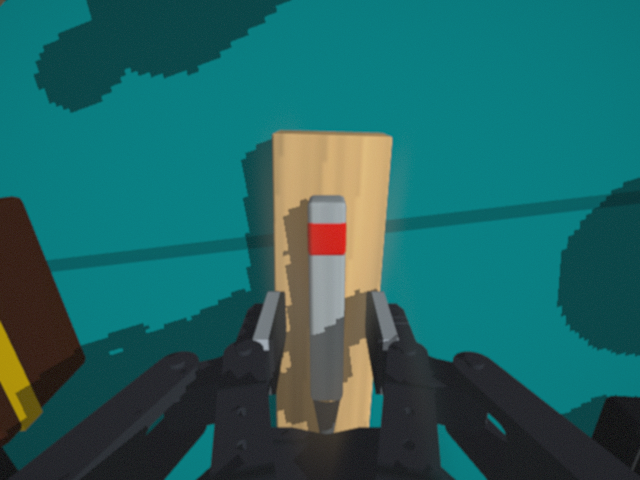

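The pads straddle the shank at rows 295-360. Now I'll close.

```bash
python3 -m creep '[[[0,0,0],[0,0,0],1],[[0,0,0],[0,0,0],1],[[0,0,0],[0,0,0],1],[[0,0,0],[0,0,0],1],[[0,0,0],[0,0,0],1],[[0,0,0],[0,0,0],1],[[0,0,-0.01],[0,0,0],1],[[0,0,-0.02],[0,0,0],1],[[0,0,-0.03],[0,0,0],1],[[0,0,-0.03],[0,0,0],1],[[0,0,0],[0,0,0],1],[[0,0,0],[0,0,0],1]]' 60
python3 - <<'E'
from h import *
meas('wrist','punch_mid',-1,1,'pics/w5.png')
plan(.460,.385,.12,110)
E
```

```text
time_s: 6.37
position: [0.6378, -0.0205, 0.1292]
eef_rot: [0.193, 3.132, 0.0]
ft_force: [0.2, -0.2, -2.1]
finger_gap: 0.144
wrist punch_mid 0.74 z [0.1245 0.1273 0.1283] 7261 [688.1 -23.  202.9  19.2  -6.7]
t 6.47 pos [ 0.6356 -0.0206  0.1261] gap 0.144 F [-0.3  0.4 -2.6] q7 1.38
turn [ 0.    -0.003 -0.472] shift if turned first [0.0263 0.4412 0.0061] | shift in present axes [0.2239 0.381  0.0066] rows 10.599116646649778
tool axes x [-0.992  0.122  0.003] y [ 0.122  0.992 -0.001] z [-0.003 -0.    -1.   ]
```

View pics/w5.png

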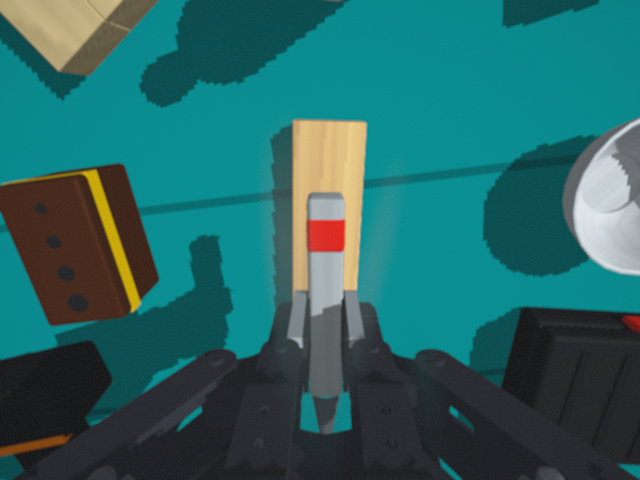

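Held level. On to the tray.

```bash
python3 -m creep '[[[0,0,0],[0,0,-0.118],1],[[0,0,0],[0,0,-0.118],1],[[0,0,0],[0,0,-0.118],1],[[0,0,0],[0,0,-0.118],1],[[0.0025,0.02,0],[0,0,0],1],[[0.0025,0.03,0],[0,0,0],1],[[0.0025,0.035,0],[0,0,0],1],[[0.0025,0.035,0],[0,0,0],1],[[0.0025,0.035,0],[0,0,0],1],[[0.0025,0.035,0],[0,0,0],1],[[0.0025,0.035,0],[0,0,0],1],[[0.0025,0.035,0],[0,0,0],1],[[0.0025,0.035,0],[0,0,0],1],[[0.0025,0.035,0],[0,0,0],1],[[0.0025,0.035,0],[0,0,0],1],[[0.0025,0.03,0],[0,0,0],1],[[0.0025,0.03,0],[0,0,0],1],[[0.0025,0.015,0],[0,0,0],1],[[0,0,0],[0,0,0],1],[[0,0,0],[0,0,0],1]]'
python3 - <<'E'
from h import *
plan(.4525,.382,.12,110)
meas('wrist','tray',-1,1,'pics/w6.png')
plan(.4525,.382,.12,110)
E
```

```text
time_s: 8.13
position: [0.4517, 0.381, 0.1255]
eef_rot: [0.55, -3.089, 0.003]
ft_force: [0.2, -1.1, -1.3]
finger_gap: 0.14
t 8.13 pos [0.4517 0.381  0.1255] gap 0.14 F [ 0.2 -1.1 -1.3] q7 1.04
turn [-0.001 -0.004  0.003] shift if turned first [-0.0011  0.0006  0.0055] | shift in present axes [-0.0011  0.0006  0.0055] rows 0.134248412207717
tool axes x [-0.939 -0.345  0.004] y [-0.345  0.939 -0.001] z [-0.003 -0.003 -1.   ]
wrist tray 0.88 z [0.0045 0.0058 0.0357] 39002 [455.2 391.1 187.4 130.7  19.5]
t 8.23 pos [0.454  0.3786 0.126 ] gap 0.141 F [ 0.3  0.6 -1.1] q7 1.04
turn [-0.003 -0.002 -0.002] shift if turned first [0.0002 0.0037 0.006 ] | shift in present axes [0.0002 0.0037 0.006 ] rows 0.16822259757038618
tool axes x [-0.94  -0.34   0.002] y [-0.34   0.94  -0.003] z [-0.001 -0.004 -1.   ]
```

View pics/w6.png

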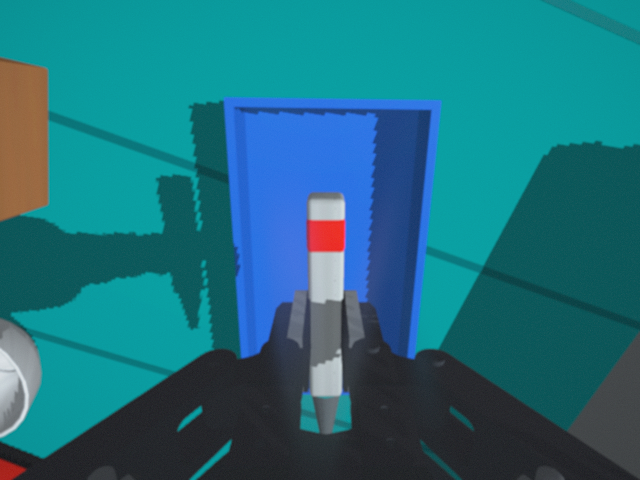

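```bash
python3 -m creep '[[[0,0.004,0.03],[0,0,0],1],[[0,0,0.03],[0,0,0],1],[[0,0,0.025],[0,0,0],1],[[0,0,0.01],[0,0,0],1],[[0,0,0.004],[0,0,0],1],[[0,0,0],[0,0,0],1],[[0,0,0],[0,0,0],1]]'
python3 - <<'E'
from h import *
plan(.454,.382,.022,110)
p,d=read_camera('wrist');cv2.imwrite('pics/w7.png',p)
E
```

```text
time_s: 8.82
position: [0.4533, 0.3848, 0.0294]
eef_rot: [-0.544, 3.092, 0.001]
ft_force: [-0.2, 0.4, -1.1]
finger_gap: 0.144
t 8.82 pos [0.4533 0.3848 0.0294] gap 0.144 F [-0.2  0.4 -1.1] q7 1.01
turn [ 0.001  0.002 -0.001] shift if turned first [ 0.0003 -0.0029  0.0074] | shift in present axes [ 0.0003 -0.0029  0.0074] rows 0.18977577824271344
tool axes x [-0.94  -0.341 -0.002] y [-0.341  0.94   0.001] z [ 0.002  0.001 -1.   ]
```

View pics/w7.png

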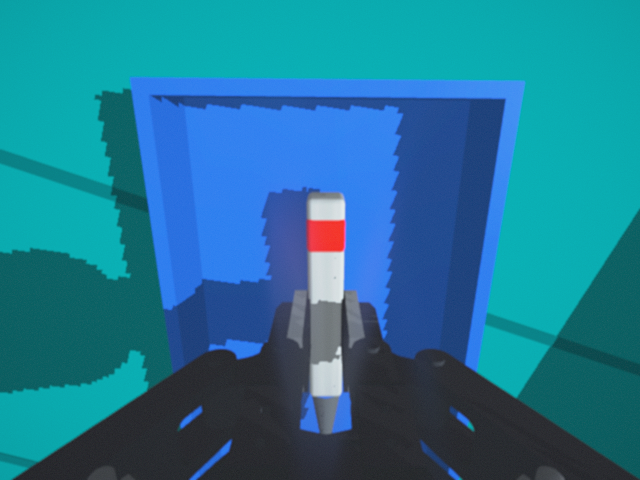

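```bash
python3 -m creep '[[[0,0,0.004],[0,0,0],1],[[0,0,0.003],[0,0,0],1],[[0,0,0],[0,0,0],1],[[0,0,0],[0,0,0],1],[[0,0,0],[0,0,0],0.2],[[0,0,0],[0,0,0],0.2],[[0,0,0],[0,0,0],0.2],[[0,0,-0.02],[0,0,0],0.2],[[0,0,-0.035],[0,0,0],0],[[0,0,-0.04],[0,0,0],0],[[0,0,-0.03],[0,0,0],-1],[[0,0,0],[0,0,0],-1],[[0,0,0],[0,0,0],-1]]'
python3 - <<'E'
from h import *
meas('wrist','punch_mid',0,.05,'pics/w8.png')
meas('wrist','tray',-1,1)
plan(.4576,.1584,.15,97.3)
meas('top','punch_mid',0,.05,'pics/t8.png')
meas('top','chunk_mid',.04,.055)
E
```

```text
time_s: 9.95
position: [0.4532, 0.3857, 0.1488]
eef_rot: [-0.545, 3.089, 0.004]
ft_force: [-0.1, -0.5, -0.3]
finger_gap: 0.902
wrist punch_mid 0.63 z [0.0159 0.0193 0.0206] 2548 [460.3 388.3 119.6  13.3  20.2]
wrist tray 0.63 z [0.0045 0.0059 0.0357] 45634 [475.8 397.7 230.1 129.7  19.5]
t 10.15 pos [0.4513 0.3839 0.1446] gap 0.997 F [-0.   0.2  0.4] q7 1.04
turn [-0.002 -0.003  0.222] shift if turned first [ 0.0224 -0.2244 -0.0054] | shift in present axes [ 0.0712 -0.214  -0.0048] rows 5.410562022629419
tool axes x [-0.94  -0.342  0.003] y [-0.342  0.94  -0.001] z [-0.003 -0.003 -1.   ]
top punch_mid 0.73 z [0.0091 0.0172 0.0221] 222 [457.  385.  114.9  13.8  20.8]
top chunk_mid 0.81 z [0.0151 0.0442 0.0485] 1071 [458.1 158.6  88.6  53.2   7. ]
```

View pics/w8.png

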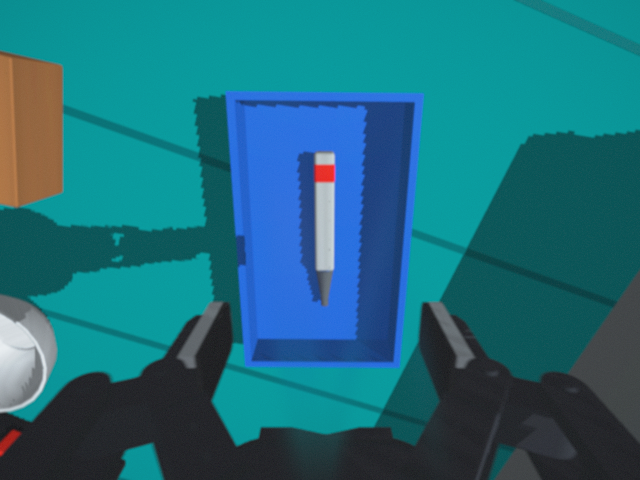

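The punch lies flat in the tray at (325,230) in the picture, with its top 19 mm up. Now the chunk.

```bash
python3 -m creep '[[[0,0,0],[0,0,0.11],-1],[[0,0,0],[0,0,0.112],-1],[[0.0025,-0.0318,0],[0,0,0],-1],[[0.0025,-0.0318,0],[0,0,0],-1],[[0.0025,-0.0318,0],[0,0,0],-1],[[0.0025,-0.0318,0],[0,0,0],-1],[[0.0025,-0.0318,0],[0,0,0],-1],[[0.0025,-0.0318,0],[0,0,0],-1],[[0.0025,-0.0318,0],[0,0,0],-1],[[0,0,0],[0,0,0],-1],[[0,0,0],[0,0,0],-1],[[0,0,0],[0,0,0],-1]]'
python3 - <<'E'
from h import *
meas('wrist','chunk_mid',.035,.055,'pics/w9.png')
plan(.461,.161,.03,97)
E
```

```text
time_s: 11.35
position: [0.4631, 0.1624, 0.1462]
eef_rot: [0.2, -3.135, -0.001]
ft_force: [0.7, -0.0, 0.2]
finger_gap: 0.997
wrist chunk_mid 0.91 z [0.043  0.0454 0.0465] 11144 [460.  161.   90.2  55.1   7.1]
t 11.45 pos [0.4629 0.1635 0.1462] gap 1.002 F [-0.3  0.8 -0.1] q7 1.2
turn [0.001 0.    0.008] shift if turned first [ 0.0022 -0.0022  0.1162] | shift in present axes [ 0.0022 -0.0024  0.1162] rows 2.7886862457101786
tool axes x [-0.992 -0.13  -0.   ] y [-0.13   0.992  0.001] z [-0.     0.001 -1.   ]
```

View pics/w9.png

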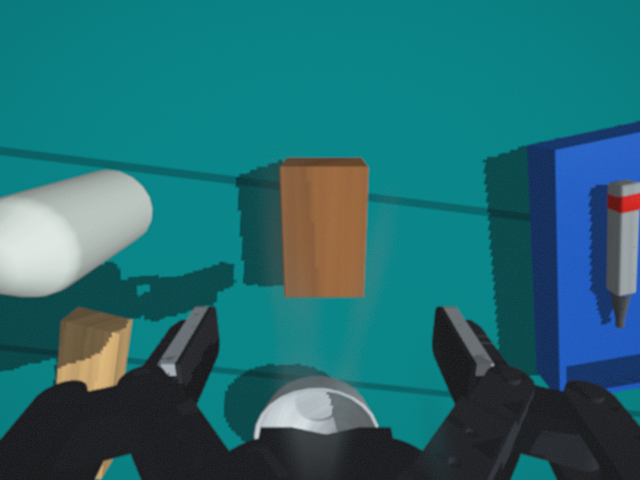

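```bash
python3 -m creep '[[[0.003,-0.0025,0.02],[0,0,0.008],-1],[[0,0,0.035],[0,0,0],-1],[[0,0,0.035],[0,0,0],-1],[[0,0,0.02],[0,0,0],-1],[[0,0,0.006],[0,0,0],-1],[[0,0,0],[0,0,0],-1],[[0,0,0],[0,0,0],0.3],[[0,0,0],[0,0,0],0.5],[[0,0,0],[0,0,0],1],[[0,0,0],[0,0,0],1],[[0,0,0],[0,0,0],1],[[0,0,-0.02],[0,0,0],1],[[0,0,-0.04],[0,0,0],1],[[0,0,-0.04],[0,0,0],1],[[0,0,-0.04],[0,0,0],1],[[0,0,-0.03],[0,0,0],1],[[0,0,0],[0,0,0],1],[[0,0,0],[0,0,0],1]]' 60
python3 - <<'E'
from h import *
plan(.461,.161,.03,97)
p,d=read_camera('wrist');cv2.imwrite('pics/w10.png',p)
E
```

```text
time_s: 12.95
position: [0.4612, 0.159, 0.2025]
eef_rot: [-0.186, 3.131, 0.002]
ft_force: [-0.7, 0.3, -1.5]
finger_gap: 0.633
t 12.95 pos [0.4612 0.159  0.2025] gap 0.633 F [-0.7  0.3 -1.5] q7 1.22
turn [ 0.001  0.005 -0.003] shift if turned first [-1.000e-04  2.000e-03  1.725e-01] | shift in present axes [0.0009 0.0018 0.1725] rows 4.137858197170866
tool axes x [-0.993 -0.118 -0.005] y [-0.119  0.993  0.001] z [ 0.005  0.002 -1.   ]
```

View pics/w10.png

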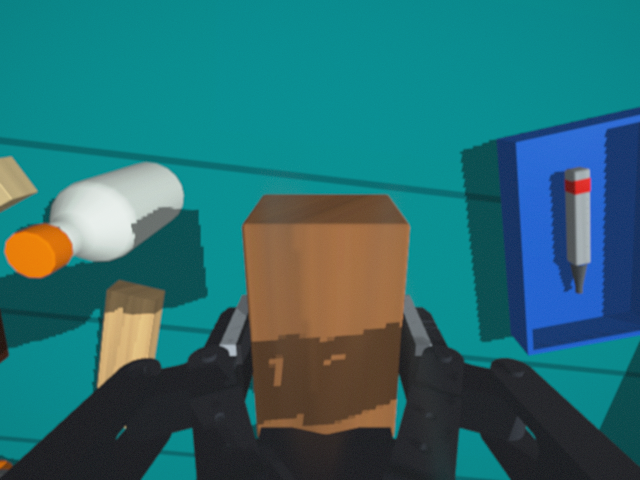

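```bash
python3 -m creep '[[[0,0,-0.013],[0,0,0.122],1],[[0,0,-0.013],[0,0,0.122],1],[[0,0,-0.013],[0,0,0.122],1],[[-0.013,-0.0321,0],[0,0,0],1],[[-0.013,-0.0321,0],[0,0,0],1],[[-0.013,-0.0321,0],[0,0,0],1],[[-0.013,-0.0321,0],[0,0,0],1],[[-0.013,-0.0321,0],[0,0,0],1],[[-0.013,-0.0321,0],[0,0,0],1],[[-0.013,-0.0321,0],[0,0,0],1],[[-0.013,-0.0321,0],[0,0,0],1],[[-0.013,-0.0321,0],[0,0,0],1],[[-0.013,-0.0321,0],[0,0,0],1],[[-0.013,-0.0321,0],[0,0,0],1],[[-0.013,-0.0321,0],[0,0,0],1],[[-0.013,-0.0321,0],[0,0,0],1],[[-0.013,-0.0321,0],[0,0,0],1],[[-0.013,-0.0321,0],[0,0,0],1],[[-0.013,-0.0321,0],[0,0,0],1],[[-0.013,-0.0321,0],[0,0,0],1]]'
python3 -m creep '[[[0,0,0],[0,0,0],1],[[0,0,0],[0,0,0],1],[[0,0,0],[0,0,0],1]]'
python3 - <<'E'
from h import *
meas('wrist','bin',.1,.12,'pics/w11.png')
plan(.542,-.425,.075,75.8)
E
```

```text
time_s: 14.67
position: [0.5402, -0.4252, 0.2361]
eef_rot: [-0.386, -3.113, -0.004]
ft_force: [0.8, 1.1, -1.3]
finger_gap: 0.632
time_s: 14.92
position: [0.5407, -0.423, 0.2365]
eef_rot: [-0.386, -3.114, -0.005]
ft_force: [-0.8, 1.8, -0.6]
finger_gap: 0.633
wrist bin 0.92 z [0.0044 0.0063 0.1102] 7863 [ 501.3 -416.9  212.   180.6  -14.2]
t 15.02 pos [ 0.5417 -0.422   0.238 ] gap 0.633 F [ 0.5  0.1 -1.4] q7 1.97
turn [ 3.000e-03  4.000e-03 -3.138e+00] shift if turned first [0.001  0.0028 0.163 ] | shift in present axes [-0.0014 -0.0032  0.163 ] rows 3.91065939335416
tool axes x [-0.97   0.242  0.002] y [0.242 0.97  0.002] z [-0.002  0.003 -1.   ]
```

View pics/w11.png

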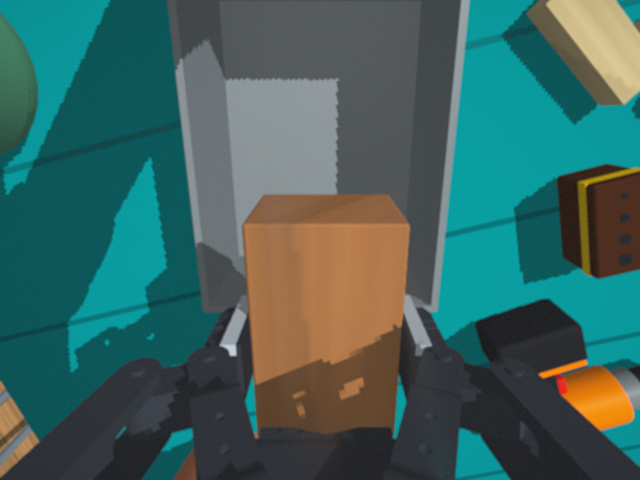

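Chunk is above the far half of the bin, well within the rims. I'll lower it, release it and rise.

```bash
python3 -m creep '[[[0,-0.004,0.035],[0,0,0],1],[[0,0,0.04],[0,0,0],1],[[0,0,0.04],[0,0,0],1],[[0,0,0.03],[0,0,0],1],[[0,0,0.017],[0,0,0],1],[[0,0,0],[0,0,0],1],[[0,0,0],[0,0,0],1],[[0,0,0],[0,0,0],-0.6],[[0,0,0],[0,0,0],-0.6],[[0,0,0],[0,0,0],-0.6],[[0,0,0],[0,0,0],-0.6],[[0,0,-0.03],[0,0,0],-0.6],[[0,0,-0.04],[0,0,0],-0.6],[[0,0,-0.04],[0,0,0],-1],[[0,0,0],[0,0,0],-1],[[0,0,0],[0,0,0],-1]]'
python3 - <<'E'
from h import *
meas('wrist','chunk_mid',0,.12,'pics/w12.png')
meas('top','chunk_mid',0,.12,'pics/t12.png')
meas('top','ell_mid',.025,.04)
plan(.456,-.156,.16,0)
for q in('ell_mid','ell_end1','ell_end2'): print(q,landmark_of('top',q)[:2])
E
```

```text
time_s: 16.35
position: [0.5421, -0.4297, 0.1922]
eef_rot: [0.386, 3.11, -0.007]
ft_force: [-0.5, 0.1, 0.2]
finger_gap: 0.997
wrist chunk_mid 0.84 z [0.0486 0.0505 0.0516] 8606 [ 549.2 -428.4  104.    60.2  -14.1]
top chunk_mid 0.68 z [0.022  0.0487 0.0531] 994 [ 537.  -437.4   87.8   74.4  -14.2]
top ell_mid 0.62 z [0.0254 0.0296 0.0335] 1095 [ 452.9 -158.3  108.9   65.3   33.2]
t 16.65 pos [ 0.5397 -0.4277  0.1857] gap 1.0 F [-0.9 -0.1 -0.1] q7 1.98
turn [ 3.000e-03 -1.000e-03 -1.818e+00] shift if turned first [-0.2717  0.0837  0.0257] | shift in present axes [0.1475 0.2429 0.0264] rows 6.844492220589705
tool axes x [-0.97   0.244  0.003] y [0.244 0.97  0.001] z [-0.003  0.002 -1.   ]
ell_mid [{'pixel': [395.5, 299.4], 'p': 0.8}]
ell_end1 [{'pixel': [379.4, 277.4], 'p': 0.85}, {'pixel': [410.6, 319.6], 'p': 0.57}]
ell_end2 [{'pixel': [379.4, 277.4], 'p': 0.85}, {'pixel': [410.6, 319.6], 'p': 0.57}]
```

View pics/t12.png

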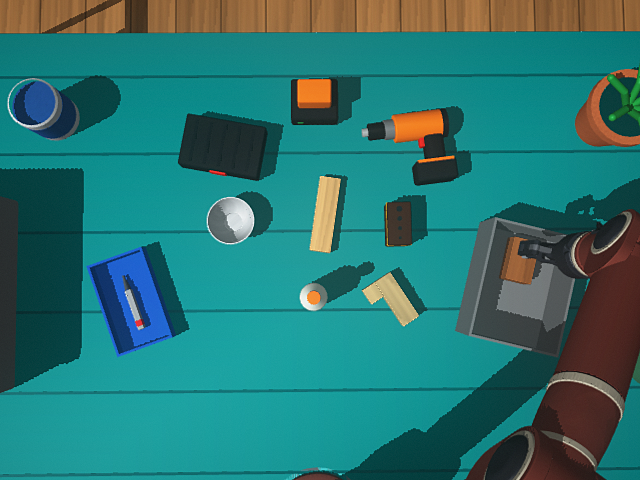

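View pics/w12.png

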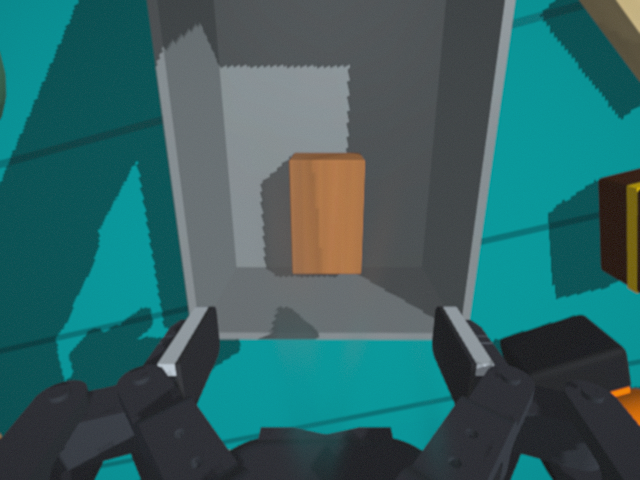

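Chunk lies flat in the bin (picture (327,215)) and nothing else has moved. Now the L.

```bash
python3 -m creep '[[[0.0175,0.0287,0.0],[0,0,0],-1],[[0.0175,0.0287,0.0],[0,0,0],-1],[[0.0175,0.0287,0.0],[0,0,0],-1],[[0.0175,0.0287,0.0],[0,0,0],-1],[[0.0175,0.0287,0.005],[0,0,0],-1],[[0.0175,0.0287,0.005],[0,0,0],-1],[[0.0175,0.0287,0.005],[0,0,0],-1],[[0.0175,0.0287,0.005],[0,0,0],-1],[[0,0,0],[0,0,0.122],-1],[[0,0,0],[0,0,0.122],-1],[[0,0,0],[0,0,0.122],-1],[[0,0,0],[0,0,0.122],-1],[[0,0,0],[0,0,0.122],-1],[[0,0,0],[0,0,0.122],-1],[[0,0,0],[0,0,0.122],-1],[[0,0,0],[0,0,0.122],-1],[[0,0,0],[0,0,0.122],-1],[[0,0,0],[0,0,0.122],-1],[[0,0,0],[0,0,0.122],-1],[[0,0,0],[0,0,0.122],-1]]'
python3 -m creep '[[[0,0,0],[0,0,0.122],-1],[[0,0,0],[0,0,0.122],-1],[[0,0,0],[0,0,0.122],-1],[[0,0,0],[0,0,0.122],-1],[[0,0,0],[0,0,0.122],-1],[[0,0,0],[0,0,0.122],-1],[[0,0,0],[0,0,0.122],-1],[[0,0,0],[0,0,0],-1],[[0,0,0],[0,0,0],-1],[[0,0,0],[0,0,0],-1]]'
python3 - <<'E'
from h import *
meas('wrist','ell_mid',.022,.04,'pics/w13.png')
plan(.460,-.171,.022,-56.8)
E
```

```text
time_s: 18.47
position: [0.4609, -0.1712, 0.1673]
eef_rot: [2.377, 2.054, 0.0]
ft_force: [-0.3, 0.6, 0.3]
finger_gap: 1.0
time_s: 19.3
position: [0.4608, -0.1712, 0.1673]
eef_rot: [-3.011, -0.898, 0.0]
ft_force: [0.2, -0.5, -0.3]
finger_gap: 0.999
wrist ell_mid 0.94 z [0.0292 0.0304 0.0316] 9680 [ 455.  -157.5  110.    69.2   32.9]
t 19.4 pos [ 0.4607 -0.1713  0.1674] gap 1.002 F [0.1 0.  0.3] q7 -0.14
turn [-0.    -0.    -0.001] shift if turned first [-0.0004 -0.0007  0.1454] | shift in present axes [-0.0005 -0.0007  0.1454] rows 3.4857882431381397
tool axes x [0.837 0.547 0.   ] y [ 0.547 -0.837 -0.   ] z [ 0.  0. -1.]
```

View pics/w13.png

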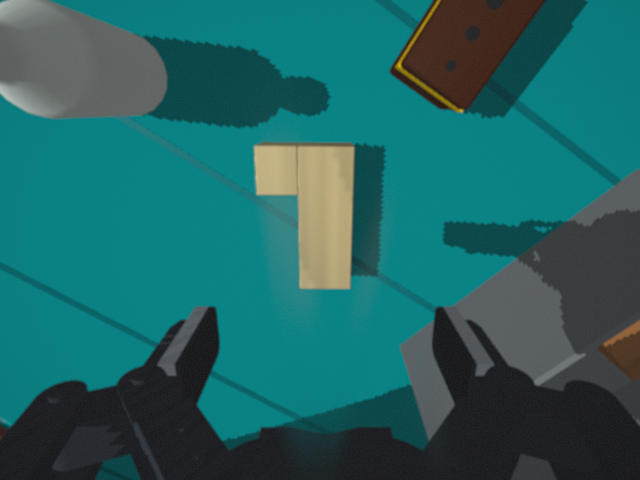

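```bash
python3 -m creep '[[[-0.003,0,0.03],[0,0,0],-0.5],[[0,0,0.04],[0,0,0],-0.5],[[0,0,0.04],[0,0,0],-0.5],[[0,0,0.025],[0,0,0],-0.5],[[0,0,0.01],[0,0,0],-0.5],[[0,0,0],[0,0,0],-0.5],[[0,0,0],[0,0,0],0.2],[[0,0,0],[0,0,0],0.5],[[0,0,0],[0,0,0],1],[[0,0,0],[0,0,0],1],[[0,0,0],[0,0,0],1],[[0,0,-0.02],[0,0,0],1],[[0,0,-0.04],[0,0,0],1],[[0,0,-0.04],[0,0,0],1],[[0,0,-0.04],[0,0,0],1],[[0,0,-0.03],[0,0,0],1],[[0,0,0],[0,0,0],1],[[0,0,0],[0,0,0],1],[[0,0,0],[0,0,0],1]]' 60
python3 - <<'E'
from h import *
plan(.450,-.404,.19,-14.2)
p,d=read_camera('wrist');cv2.imwrite('pics/w14.png',p)
E
```

```text
time_s: 20.98
position: [0.4576, -0.172, 0.1919]
eef_rot: [-3.01, -0.894, 0.001]
ft_force: [-0.3, -0.7, -1.5]
finger_gap: 0.455
t 20.98 pos [ 0.4576 -0.172   0.1919] gap 0.455 F [-0.3 -0.7 -1.5] q7 -0.16
turn [-0.002 -0.001 -0.745] shift if turned first [-0.2268  0.0495  0.0019] | shift in present axes [-0.1331  0.1902  0.0016] rows 5.566955509555253
tool axes x [0.838 0.546 0.   ] y [ 0.546 -0.838 -0.002] z [-0.001  0.001 -1.   ]
```

View pics/w14.png

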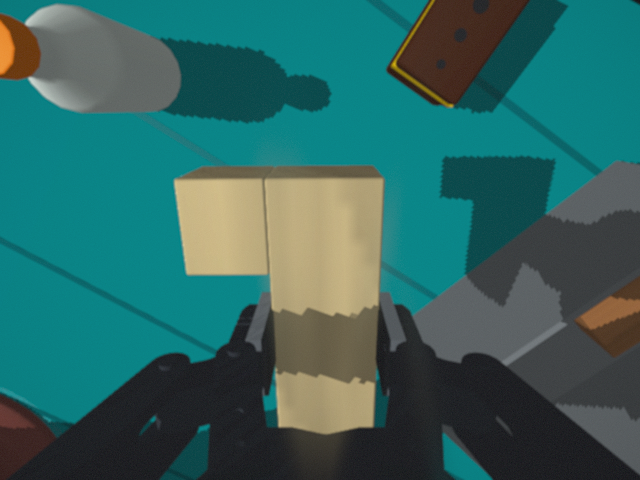

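```bash
python3 -m creep '[[[0,0,0],[0,0,-0.124],1],[[0,0,0],[0,0,-0.124],1],[[0,0,0],[0,0,-0.124],1],[[0,0,0],[0,0,-0.124],1],[[0,0,0],[0,0,-0.124],1],[[0,0,0],[0,0,-0.124],1],[[-0.0284,0.0062,0],[0,0,0],1],[[-0.0284,0.0062,0],[0,0,0],1],[[-0.0284,0.0062,0],[0,0,0],1],[[-0.0284,0.0062,0],[0,0,0],1],[[-0.0284,0.0062,0],[0,0,0],1],[[-0.0284,0.0062,0],[0,0,0],1],[[-0.0284,0.0062,0],[0,0,0],1],[[-0.0284,0.0062,0],[0,0,0],1],[[0,0,0],[0,0,0],1],[[0,0,0],[0,0,0],1],[[0,0,0],[0,0,0],1]]'
python3 - <<'E'
from h import *
meas('wrist','bin',.1,.12,'pics/w15.png')
plan(.450,-.404,.07,-14.2)
E
```

```text
time_s: 22.45
position: [0.4495, -0.4041, 0.1903]
eef_rot: [-2.478, -1.924, -0.0]
ft_force: [-0.2, 1.0, -0.8]
finger_gap: 0.457
wrist bin 0.6 z [0.0047 0.0466 0.1107] 12933 [ 487.6 -414.1  241.6  180.6  -14.3]
t 22.55 pos [ 0.4504 -0.4034  0.1911] gap 0.459 F [ 0.2 -0.2 -0.5] q7 0.77
turn [-0.002 -0.003 -0.   ] shift if turned first [-0.0007 -0.0002  0.1211] | shift in present axes [-0.001   0.      0.1211] rows 2.9048486500637742
tool axes x [0.246 0.969 0.003] y [ 0.969 -0.246 -0.002] z [-0.001  0.003 -1.   ]
```

View pics/w15.png

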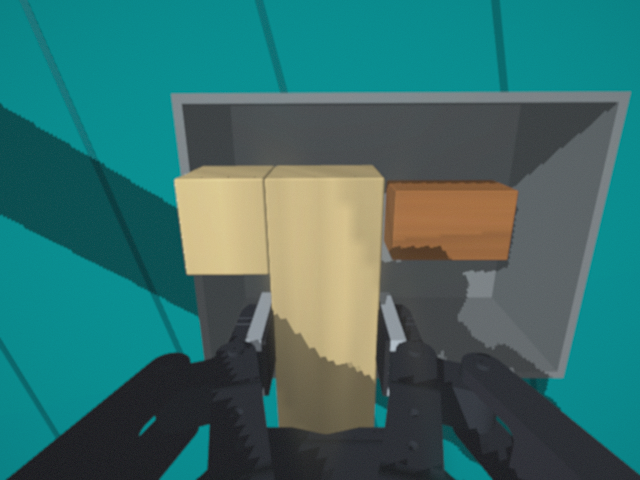

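```bash
python3 -m creep '[[[-0.006,0,0.03],[0,0,0],1],[[0,0,0.04],[0,0,0],1],[[0,0,0.03],[0,0,0],1],[[0,0,0.021],[0,0,0],1],[[0,0,0],[0,0,0],1],[[0,0,0],[0,0,0],1],[[0,0,0],[0,0,0],-0.3],[[0,0,0],[0,0,0],-0.3],[[0,0,0],[0,0,0],-0.3],[[0,0,0],[0,0,0],-0.3],[[0,0,-0.03],[0,0,0],-0.3],[[0,0,-0.04],[0,0,0],-0.3],[[0,0,-0.04],[0,0,0],-1],[[0,0,-0.01],[0,0,0],-1],[[0,0,0],[0,0,0],-1],[[0,0,0],[0,0,0],-1]]'
python3 - <<'E'
from h import *
meas('wrist','ell_mid',0,.12,'pics/w16.png')
meas('top','plank_mid',.015,.03)
plan(.6445,-.0207,.16,81.3)
E
```

```text
time_s: 23.88
position: [0.4487, -0.4112, 0.1922]
eef_rot: [2.48, 1.926, 0.001]
ft_force: [-0.2, 0.7, -0.4]
finger_gap: 0.994
wrist ell_mid 0.9 z [0.0343 0.0355 0.0366] 8571 [ 438.  -404.4  110.1   69.2   77. ]
top plank_mid 0.69 z [0.0175 0.0217 0.0256] 1461 [641.4 -23.1 158.3  44.2  -9.7]
t 24.08 pos [ 0.4479 -0.4102  0.1895] gap 1.001 F [ 0.1 -0.5  0.1] q7 0.78
turn [-1.000e-03 -4.000e-03 -1.669e+00] shift if turned first [-0.1354  0.4148  0.0295] | shift in present axes [0.426  0.0942 0.03  ] rows 10.48699135057147
tool axes x [0.247 0.969 0.002] y [ 0.969 -0.247 -0.003] z [-0.003  0.003 -1.   ]
```

View pics/w16.png

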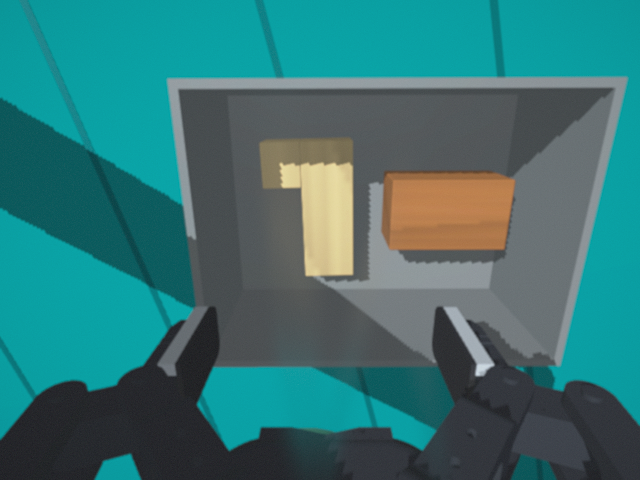

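L lies flat in the bin (picture (320,205)). Last is the plank.

```bash
python3 -m creep '[[[0.0355,0.0079,0.0025],[0,0,0],-1],[[0.0355,0.0079,0.0025],[0,0,0],-1],[[0.0355,0.0079,0.0025],[0,0,0],-1],[[0.0355,0.0079,0.0025],[0,0,0],-1],[[0.0355,0.0079,0.0025],[0,0,0],-1],[[0.0355,0.0079,0.0025],[0,0,0],-1],[[0.0355,0.0079,0.0025],[0,0,0],-1],[[0.0355,0.0079,0.0025],[0,0,0],-1],[[0.0355,0.0079,0.0025],[0,0,0],-1],[[0.0355,0.0079,0.0025],[0,0,0],-1],[[0.0355,0.0079,0.0025],[0,0,0],-1],[[0.0355,0.0079,0.0025],[0,0,0],-1],[[0,0,0],[0,0,0.123],-1],[[0,0,0],[0,0,0.123],-1],[[0,0,0],[0,0,0.123],-1],[[0,0,0],[0,0,0.123],-1],[[0,0,0],[0,0,0.123],-1],[[0,0,0],[0,0,0.123],-1],[[0,0,0],[0,0,0.123],-1],[[0,0,0],[0,0,0.123],-1]]'
python3 -m creep '[[[0,0,0],[0,0,0.123],-1],[[0,0,0],[0,0,0.123],-1],[[0,0,0],[0,0,0.123],-1],[[0,0,0],[0,0,0.123],-1],[[0,0,0],[0,0,0],-1],[[0,0,0],[0,0,0],-1],[[0,0,0],[0,0,0],-1],[[0,0,0],[0,0,0],-1]]'
python3 - <<'E'
from h import *
meas('wrist','plank_mid',.015,.03,'pics/w17.png')
plan(.6445,-.0207,.02,81)
E
```

```text
time_s: 25.75
position: [0.6451, -0.0217, 0.1597]
eef_rot: [-3.098, -0.517, 0.004]
ft_force: [1.0, -0.9, -1.0]
finger_gap: 0.999
time_s: 26.42
position: [0.6456, -0.0219, 0.161]
eef_rot: [-3.132, 0.241, 0.001]
ft_force: [0.3, -0.1, 0.5]
finger_gap: 1.0
wrist plank_mid 0.79 z [0.0213 0.0224 0.0235] 12077 [643.5 -21.3 158.8  44.4  -8.6]
t 26.52 pos [ 0.6457 -0.022   0.1613] gap 1.002 F [-0.7  0.3 -0.3] q7 -1.11
turn [-0.     0.     0.003] shift if turned first [-0.0014 -0.0011  0.1413] | shift in present axes [-0.0014 -0.001   0.1413] rows 3.3881154470545667
tool axes x [ 0.988 -0.154 -0.   ] y [-0.154 -0.988 -0.   ] z [-0.  0. -1.]
```

View pics/w17.png

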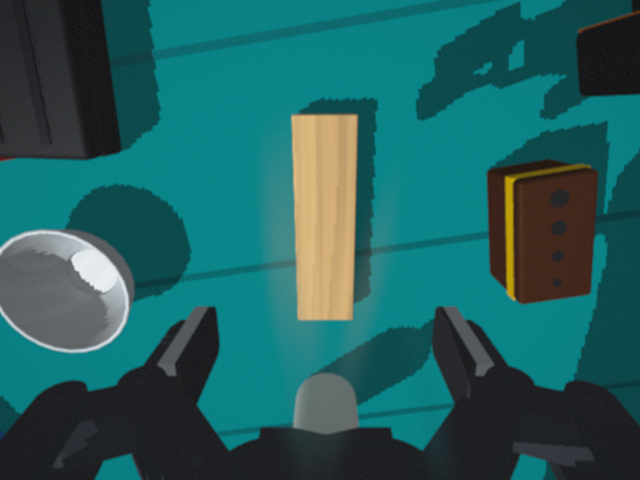

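```bash
python3 -m creep '[[[-0.002,-0.001,0.03],[0,0,0],-0.7],[[0,0,0.04],[0,0,0],-0.7],[[0,0,0.04],[0,0,0],-0.7],[[0,0,0.022],[0,0,0],-0.7],[[0,0,0.008],[0,0,0],-0.5],[[0,0,0],[0,0,0],-0.5],[[0,0,0],[0,0,0],0.2],[[0,0,0],[0,0,0],0.5],[[0,0,0],[0,0,0],1],[[0,0,0],[0,0,0],1],[[0,0,0],[0,0,0],1],[[0,0,-0.02],[0,0,0],1],[[0,0,-0.04],[0,0,0],1],[[0,0,-0.04],[0,0,0],1],[[0,0,-0.04],[0,0,0],1],[[0,0,-0.04],[0,0,0],1],[[0,0,-0.01],[0,0,0],1],[[0,0,0],[0,0,0],1],[[0,0,0],[0,0,0],1],[[0,0,0],[0,0,0],1]]' 60
python3 - <<'E'
from h import *
plan(.4876,-.4141,.21,75.7)
p,d=read_camera('wrist');cv2.imwrite('pics/w18.png',p)
E
```

```text
time_s: 28.18
position: [0.6428, -0.0195, 0.2091]
eef_rot: [-3.131, 0.243, 0.007]
ft_force: [0.0, 0.3, -1.6]
finger_gap: 0.507
t 28.18 pos [ 0.6428 -0.0195  0.2091] gap 0.507 F [ 0.   0.3 -1.6] q7 -1.15
turn [-0.001  0.004  0.095] shift if turned first [-0.0529  0.4207 -0.0009] | shift in present axes [-0.0924  0.4138 -0.001 ] rows 10.16791699670736
tool axes x [ 0.988 -0.154 -0.004] y [-0.154 -0.988 -0.001] z [-0.004  0.002 -1.   ]
```

View pics/w18.png

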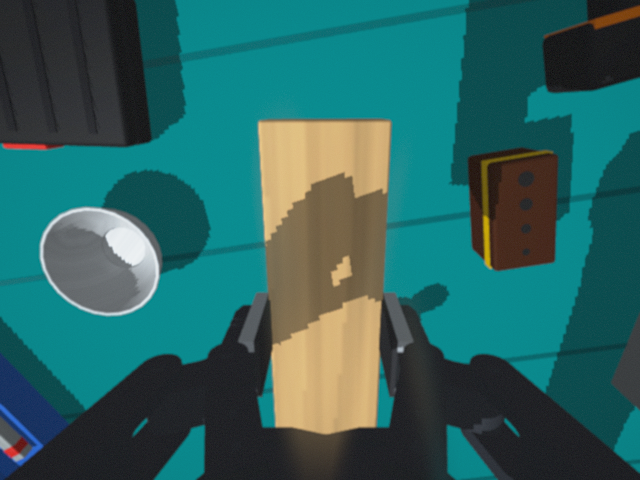

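```bash
python3 -m creep '[[[0,0,0],[0,0,0.095],1],[[-0.0041,0.0324,0],[0,0,0],1],[[-0.0041,0.0324,0],[0,0,0],1],[[-0.0041,0.0324,0],[0,0,0],1],[[-0.0041,0.0324,0],[0,0,0],1],[[-0.0041,0.0324,0],[0,0,0],1],[[-0.0041,0.0324,0],[0,0,0],1],[[-0.0041,0.0324,0],[0,0,0],1],[[-0.0041,0.0324,0],[0,0,0],1],[[-0.0041,0.0324,0],[0,0,0],1],[[-0.0041,0.0324,0],[0,0,0],1],[[-0.0041,0.0324,0],[0,0,0],1],[[-0.0041,0.0324,0],[0,0,0],1],[[-0.0041,0.0324,0],[0,0,0],1],[[0,0,0],[0,0,0],1],[[0,0,0],[0,0,0],1],[[0,0,0],[0,0,0],1]]'
python3 - <<'E'
from h import *
meas('wrist','plank_mid',.0,.3,'pics/w19.png')
plan(.4876,-.4141,.08,75.7)
E
```

```text
time_s: 29.65
position: [0.488, -0.4144, 0.2093]
eef_rot: [-3.114, 0.392, 0.004]
ft_force: [0.6, 0.5, -0.7]
finger_gap: 0.503
wrist plank_mid 0.85 z [0.2066 0.2076 0.2086] 35761 [ 465.9 -425.3  194.2   79.2  -14.7]
t 29.75 pos [ 0.4892 -0.4135  0.2099] gap 0.509 F [-0.   0.1 -1. ] q7 -0.6
turn [-0.002  0.002  0.002] shift if turned first [-0.0014  0.001   0.1299] | shift in present axes [-0.0012  0.0013  0.1299] rows 3.11580718677699
tool axes x [ 0.97  -0.245 -0.002] y [-0.245 -0.97  -0.002] z [-0.001  0.003 -1.   ]
```

View pics/w19.png

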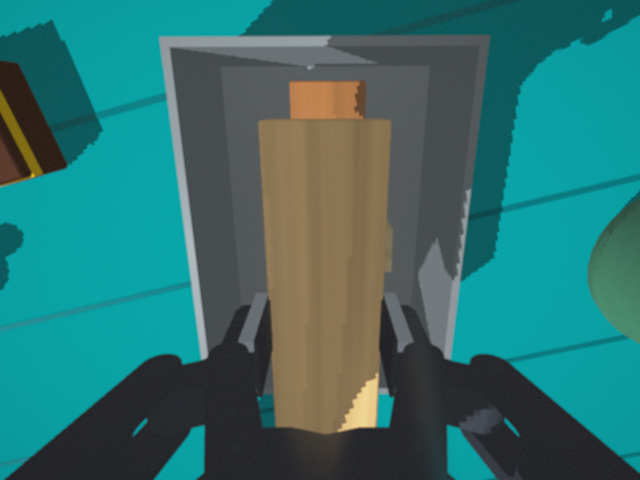

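Plank is centred and lined up with the bin, so I'll lower and release it.

```bash
python3 -m creep '[[[-0.001,0.001,0.03],[0,0,0],1],[[0,0,0.04],[0,0,0],1],[[0,0,0.035],[0,0,0],1],[[0,0,0.02],[0,0,0],1],[[0,0,0],[0,0,0],1],[[0,0,0],[0,0,0],1],[[0,0,0],[0,0,0],-0.4],[[0,0,0],[0,0,0],-0.4],[[0,0,0],[0,0,0],-0.4],[[0,0,0],[0,0,0],-0.4],[[0,0,-0.03],[0,0,0],-0.4],[[0,0,-0.04],[0,0,0],-0.4],[[0,0,-0.04],[0,0,0],-1],[[0,0,-0.03],[0,0,0],-1],[[0,0,-0.02],[0,0,0],-1],[[0,0,0],[0,0,0],-1],[[0,0,0],[0,0,0],-1]]'
python3 - <<'E'
from h import *
meas('wrist','plank_mid',0,.15,'pics/w20.png')
for q,a,b in(('tray',0,.05),('punch_mid',0,.05),('bowl_mid',.03,.05),('block_mid',.045,.065),('glue_mid',.14,.16),('drill_mid',.055,.067)):
    meas('top',q,a,b,'pics/t20.png')
plan(.4876,-.4141,.08,75.7)
E
```

```text
time_s: 31.17
position: [0.4869, -0.4169, 0.2484]
eef_rot: [3.115, -0.392, 0.005]
ft_force: [-0.6, 0.5, -0.8]
finger_gap: 0.996
wrist plank_mid 0.56 z [0.0589 0.0725 0.0823] 9338 [ 470.7 -414.8  187.3   48.8  -13.4]
top tray 0.94 z [0.0009 0.0058 0.0351] 5191 [459.  387.7 199.6 126.9  19.1]
top punch_mid 0.57 z [0.0097 0.0178 0.0221] 343 [457.3 385.4 115.6  14.7  21.2]
top bowl_mid 0.77 z [0.0018 0.0168 0.0423] 382 [628.2 173.6  94.9  93.1  89.8]
top block_mid 0.87 z [0.044  0.0544 0.0584] 955 [ 6.159e+02 -1.751e+02  8.520e+01  5.090e+01  3.000e-01]
top glue_mid 0.59 z [0.095  0.1075 0.1515] 148 [468.8   4.1  24.6  24.6  89.5]
top drill_mid 0.71 z [0.0327 0.0533 0.0622] 1584 [ 777.4 -233.   146.6  112.6   10. ]
t 31.87 pos [ 0.4868 -0.4162  0.2463] gap 1.001 F [ 0.5 -0.7 -0.2] q7 -0.62
turn [ 0.     0.    -0.001] shift if turned first [ 0.0002 -0.0022  0.1663] | shift in present axes [ 0.0002 -0.0022  0.1663] rows 3.9874212655499983
tool axes x [ 0.969 -0.248 -0.   ] y [-0.248 -0.969  0.   ] z [-0.  0. -1.]
```

View pics/w20.png

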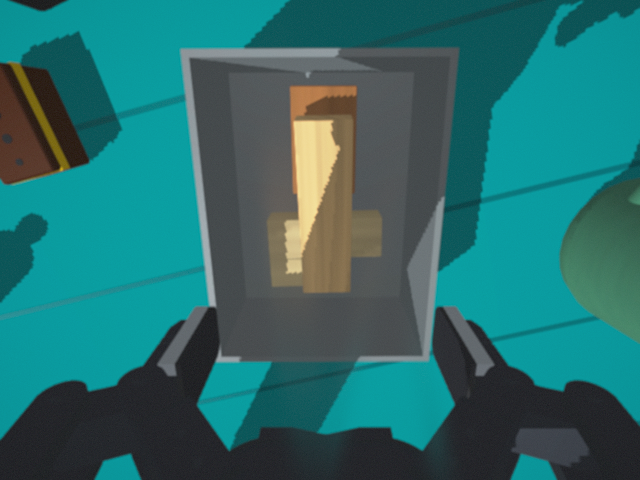

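View pics/t20.png

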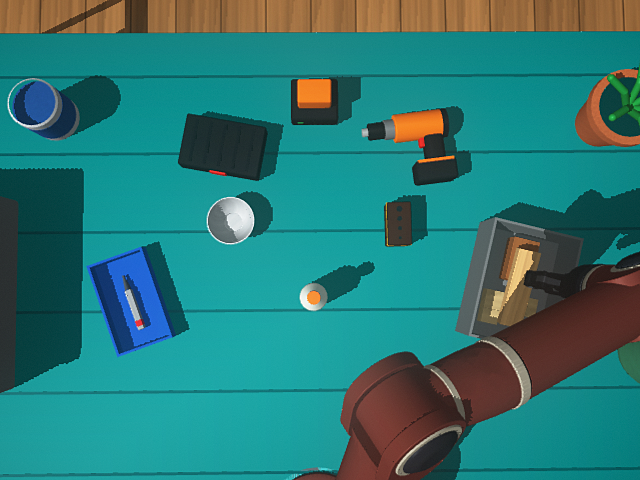

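```bash
python3 -c "
from cell import *
print(hand_in())"
```

```text
the job is handed in; nothing more can be done
None
```

All three pieces of scrap are in the grey bin and the punch is lying flat in the blue tray. I handed the job in at about 32 s of the 72 s allowed.

**Bin:** the chunk and the L lie flat on the bin floor. The plank rests across them, slightly tilted, with its highest point at about 82 mm, under the 110 mm rim. All three are inside the walls in the last wrist picture.

**Punch:** I lifted it straight off the plank and carried it with its underside about 0.1 m above the bench. It lies near the middle of the tray with its top about 19–20 mm up, so its middle is about 12–13 mm up against the 22 mm limit. I saw no sign of contact with the bench.

**Things to leave:** the bowl, bottle and block measure within about 2 mm of where they started. The drill and bit case look unmoved in the top pictures. The drill's fitted outline came out about 11 mm different in y, but I used a different height cut and its pixels did not change, so I put that down to the method. I never got a measurement for the bit case, because the network mistook the bowl for it, so it was only checked by eye.

**Disagreements between views:**
- The top camera read about 3 mm off the wrist camera, and I corrected for that.
- My first wrist measurement was off by about 13 mm because the arm was still moving. I repeated it after the arm settled.

At hand-in the gripper was open about 0.25 m above the bench, over the bin, touching nothing.

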